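# Latch the clamping fixture on a fuel flap

## Robot

A 6-joint arm with a two-finger parallel gripper is mounted at the origin on the work surface. World frame = base frame: x ahead of the robot, y to its left, z up, the work surface at z = 0. Lengths are in m, angles in rad, forces in N, time in s.
With the tool pointing down it reaches from about 0.325 to 0.9 m from the base axis. Payload 6.1 kg.
Tool frame: the origin (TCP) lies at the very end of the fingers, on their centre line; the grasp point (between the pads) lies 19 mm behind it (manip.grasp_offset is the distance from the TCP to the grasp point, in m); z points along the fingers, y is the line along which they close (so a half turn about z gives the same grasp; the last joint's range is limited). The gripper opens to 87 mm and grips with 3 to 60 N. Pads are 19 mm wide; open, the fingers measure 117 mm over their backs; the gripper's body (75 mm by 190 mm) begins 51 mm behind the grasp point.
Start: joints at [1.014, 0.22, 1.526, -0, 1.395, -0.126], TCP at [0.261, 0.568, 0.223] pointing down, gripper open.
Joint ranges: [-2.98, 2.98], [-0.91, 2.08], [0.09, 2.57], [-1.24, 4.39], [0.2, 2.65], [-2.68, 2.68]. Speed limits (rad/s): [2.57, 2.57, 3.01, 3.14, 3.14, 3.14].

## Interface

Orientations are given as a 3x3 rotation matrix whose columns are the frame's x, y, z axes.
In Python, from workcell import manip gives the robot as it stands.
- The arm moves only by the tool move_arm, never from a script. Its argument "moves" is a list that holds one entry, the list of rows, each a list of 4 numbers: the shift along the tool's x, y, z in mm, then the turn about the tool's z in rad. A call has 1 to 20 rows; each row is the pose to reach, as a shift and turn from the pose commanded when the call began, along the tool's axes at that moment; what a row does not reach only later rows make up. A row lasts 1/12 s, in which the tool goes at most 41.7 mm and 7.16 degrees, less where a joint would pass 70% of its speed; a pose out of reach is approached as far as the arm can. A call with a gripper value outside its range is refused whole. "claw" is the finger opening in mm, from 0 to 87, set as the call begins (left out, the last holds). The fingers move at their own pace and stop on an object; "grip_force" is the grip in N (left out, the last holds). Time passes only in rows, so rows that repeat a pose let the fingers close. It gives the time, the measured TCP pose, the force, the opening and the grip force at its end, in the units of the state.
- manip.get_obs(): the state, without advancing time (a new reading comes with each control period).
- manip.snapshot(name): name is "scene" or "top"; returns a dict with "pixels" (420x560x3 uint8, red, green, blue), "mtx" (3x3 intrinsics, pixels), "extrinsics" (4x4, takes a point from camera to world coordinates). Camera axes: x right, y up, looking along -z (the intrinsics and any distortion apply to the point x, -y, -z); pixel columns grow to the right and rows downward; lengths in m; the calibration is good to about 2 mm. A picture is of the moment at which its call begins. There is no depth.
- manip.sign_off(): hands the job in; it is judged then, once.
The state is a dict: "time": time; "qpos": joint angles; "joint_velocities": joint speeds; "tau": joint torques, N m; "position": TCP position; "tool_rot": TCP orientation; "wrist_force": force on the tool from outside, world axes, zero at the start; "ft_torque": the same for the moment, N m; "grip_width": opening from 0.0 (shut) to 1.0 (fully open); "finger_force": force on a finger pad.
Only numpy, scipy, OpenCV 4.12 (cv2) and the standard library are available. Lean on these libraries where they do the work, as an engineer would, in place of code of your own. Each camera call takes 0.05 s, during which the arm holds its last target. There are 200 camera calls.

## Task

The grey fuel flap lies loose in the bench clamping fixture. Swing the clamp's lever forward towards the keeper, tip the steel loop over and press its crossbar down until it sits behind and under the nose of the keeper post, then press the lever back and down past its dead point until it stops and the flap is clamped. Work gently, without ramming the fixture or lifting the flap out, leave the other things on the bench where they are, and let go at the end.

Things in the scene. Friction and masses are not known exactly. Their poses are not given: they have to be found in the camera images.
- fixture: Bench clamping fixture, dark steel base plate 420 x 150 x 12 mm, bolted down, x -100 to 320. Origin on the table under the lever's pivot; x = pull axis, from the lever past the keeper to the far jaw; z up. All x, y, z in these texts are in this frame, mm, z above the table. Fence: x 160 to 174, 120 wide, top z 52; behind it the flap, then the far jaw with a rubber pad.
- lever_pivot (a point): The lever's cross pin (along y) at x 0, y 0, z 45, between two steel cheeks that span x -25 to 25, y -20 to 20, up to z 57. Does not move.
- keeper_zone (a point): Fixed point at x 107, y 0, z 36 near the keeper: a steel post 16 wide (y -8 to 8) on a block 84 wide with flat top z 36. The post's undercut back has a nose on top that slopes down backwards at 45 degrees, z 62 to 51, overhanging 5. The nose's rear edge starts anywhere from x 111 to 123, not reported: see or feel it. Post, block (28 behind the post) and far jaw slide as one, friction 2.5 N.
- lever (a joint): Lever angle: 0 = fully forward against its stop, grows as the handle swings back (to -x) and down. Handle points along (cos a, 0, sin a), a = 1.309 + this. Dead point about 1.79, closed stop 1.97. Stays where left (0.09 N m) when unhooked; pushing it forward takes 3 to 6 N. Hooked, it springs back if let go shortly before the dead point; pressing it over takes up to about 10 N.
- handle_tip (a point): End of the lever's handle on its centre line, 70 mm from the pivot; moves with the lever. The lever is a flat bar 20 wide and 8 thick with a black grip 26 wide, 11 thick, from 38 to 72 mm from the pivot.
- loop (a joint): Angle of the loop on its pin, which lies on the lever 24 mm from the pivot towards the handle's end. The loop points along (cos b, 0, sin b), b = lever angle + this: b 0 = level towards the keeper, 1.57 = straight up. Starts tipped back against its stop at 2.30. It turns easily (0.025 N m): past upright it falls forward, about 0.5 N at the bar.
- crossbar (a point): Middle of the loop's round crossbar, 118 mm from the loop's pin. Bar 8 thick, 98 long, along y; the legs (7 thick) join it at y -26 and 26, so its ends stick out as ears. Hooked, it lies on the block behind the post (far side from the lever), centre at z 40. With the lever fully forward it comes down at x 122 to 124; if it lands on the nose, press it (5 to 10 N) till it snaps under.
- pad (a joint): How far the rubber pad on the far jaw is squeezed by the flap, in m: 0 = not touched. About 0.004 with the clamp properly closed; stiffness 18 N/mm.
- flap_mid (a point): Centre of the grey painted fuel flap, a plate 80 (fixture x) x 104 x 12 mm, 0.22 kg, lying loose on two rails at z 34 mm to 46 mm between the fence and the rubber pad, close to the fence; the pad starts 8 to 21 mm away.
- hammer: Bystander: hammer 260 mm long with wooden handle, lying beside the fixture; origin under its middle.
- screwdriver: Bystander: black-handled screwdriver 200 mm long, lying beside the fixture; origin under its middle.
- spray: Bystander: white bottle 60 mm across, 190 mm tall, beyond the jaw; origin under it.
- gluejar: Bystander: amber glass jar 64 mm across, 70 mm tall; origin under it.
- tab_a: Bystander: black pulling tab (mushroom) 34 mm across, 34 mm tall; origin under it.
- tab_b: Bystander: another such tab.
- wedge: Bystander: wooden block 80 x 35 x 20 mm lying beside the fixture; origin under it.
There are look-alikes about, which are no part of the job. Leave any brown look-alike of the part that bears flap_mid alone.

How it is judged:
On the way:
1. with the lever still forward, the loop's crossbar lies down behind the keeper post (z of crossbar in the frame of fixture below 0.049 m and x of crossbar in the frame of fixture above 0.108 m and value of joint lever below 1.1 rad), for 0.2 s.
At the end, for the whole second after the job is handed in: The lever is past its dead point and home (angle over 1.88), the crossbar is down behind the keeper, the pad is squeezed by more than 2 mm against the flap, the flap lies flat in its nest (within 8 mm), and all is at rest (value of joint lever above 1.88 rad and value of joint pad above 0.002 m and z of crossbar in the frame of fixture below 0.052 m and x of crossbar in the frame of fixture above 0.085 m and x of flap_mid in the frame of fixture between 0.208 and 0.222 m and z of flap_mid in the frame of fixture below 0.048 m and angle between flap_mid's own z axis and vertical below 0.1 rad and velocity of joint lever between -0.05 and 0.05 rad/s); the robot touches nothing.
It fails at once if the robot rams the fixture: more than 60 N on it (contact force between any of the fingers, the arm and fixture above 60 N).
It fails at once if the flap is lifted out of its nest (z of flap_mid in the frame of fixture above 0.06 m).
It fails at once if a bystander is moved by more than 30 mm (distance of any of hammer, screwdriver, spray, gluejar, tab_a, tab_b, wedge from where it was at the start of the episode above 0.03 m).
It also fails if it takes over 58 s, if anything falls off the work surface, if the arm or the gripper's body presses on something with over 40 N, if the wrist force passes 120 N, or if a joint passes its speed limit or range.

## Working session

There is one attempt and no reset: what is moved stays moved. The work goes in short steps, Python scripts to look and compute and a tool call to move; the robot and the scene stay as the last step left them, time stands still between calls to the robot, and variables do not carry over. Pictures are saved under pics/ and viewed, at most 11 in all, crops included, and the job is handed in when it is done.

Besides the shell and the picture viewer there is one more tool, called after ">>>" by a JSON object that holds its "fn" and its "kwargs", one argument or row to a line. move_arm: Moves the arm, as the interface text tells. Its arguments: {"type":"object","properties":{"moves":{"type":"array","items":{"type":"array","items":{"type":"array","items":{"type":"number"}}}},"claw":{"type":"number"},"grip_force":{"type":"number"}},"required":["moves"]}

```bash
mkdir -p pics
cat > h.py <<'E'
import numpy as np,cv2
from workcell import manip
def snap(n,f):
    s=manip.snapshot(n); cv2.imwrite('pics/'+f,cv2.cvtColor(s['pixels'],cv2.COLOR_RGB2BGR)); np.savez('pics/'+f+'.npz',**{k:np.array(v) for k,v in s.items()if k in('pixels','mtx','extrinsics')}); return s
def ray(s,u,v,z):
    K=np.array(s['mtx']);E=np.array(s['extrinsics']); d=np.linalg.inv(K)@[u,v,1]; d=E[:3,:3]@[d[0],-d[1],-d[2]]; o=E[:3,3]; return o+d*(z-o[2])/d[2]
def proj(s,p):
    K=np.array(s['mtx']);E=np.linalg.inv(np.array(s['extrinsics'])); c=E[:3,:3]@p+E[:3,3]; q=K@[c[0],-c[1],-c[2]]; return q[:2]/q[2]
E
python3 - <<'E'
from h import *
s=snap('scene','s1.png');t=snap('top','t1.png')
for x in(s,t): print({k:np.array(v).round(3).tolist() for k,v in x.items() if k!='pixels'})
o=manip.get_obs();print(o)
E
```

```text
{'mtx': [[432.505, 0.0, 276.087], [0.0, 432.505, 208.704], [0.0, 0.0, 1.0]], 'extrinsics': [[0.775, -0.453, 0.44, 0.981], [0.631, 0.568, -0.528, -0.477], [-0.011, 0.687, 0.726, 0.784], [0.0, 0.0, 0.0, 1.0]]}
{'mtx': [[457.158, 0.0, 276.408], [0.0, 457.158, 209.229], [0.0, 0.0, 1.0]], 'extrinsics': [[-0.003, 0.99, -0.141, 0.445], [-1.0, -0.005, -0.014, 0.012], [-0.014, 0.141, 0.99, 1.104], [0.0, 0.0, 0.0, 1.0]]}
{'time': 0.1, 'qpos': array([ 1.01394870e+00,  2.21133376e-01,  1.52750266e+00, -4.10184380e-05,
        1.39472690e+00, -1.26095446e-01]), 'joint_velocities': array([ 0.00083643, -0.00127953, -0.00470724,  0.00191811, -0.00025093,
        0.00047377]), 'tau': array([ 6.37844059e-04, -4.95941913e+01, -3.88522124e+01,  7.01133418e-02,
        5.14823163e-02, -4.77588333e-05]), 'position': array([0.26068075, 0.56741242, 0.22155212]), 'tool_rot': array([[-9.08654862e-01,  4.17547040e-01, -9.01332870e-04],
       [ 4.17547972e-01,  9.08653602e-01, -1.52418029e-03],
       [ 1.82582388e-04, -1.76130355e-03, -9.99998432e-01]]), 'wrist_force': array([ 0.34509936,  0.24195027, -0.62575861]), 'ft_torque': array([-0.00310163,  0.02070926, -0.02382212]), 'finger_force': 0.0, 'grip_width': 1.0017070194054525}
```

View pics/t1.png

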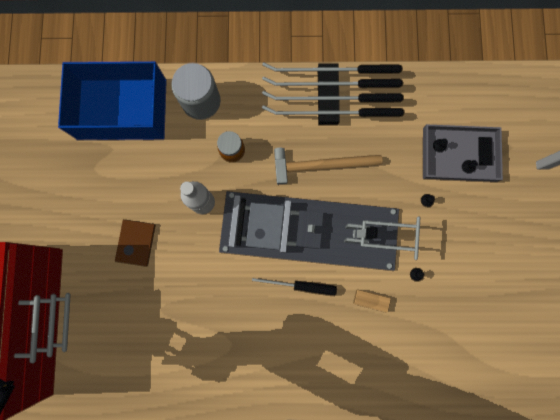

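View pics/s1.png

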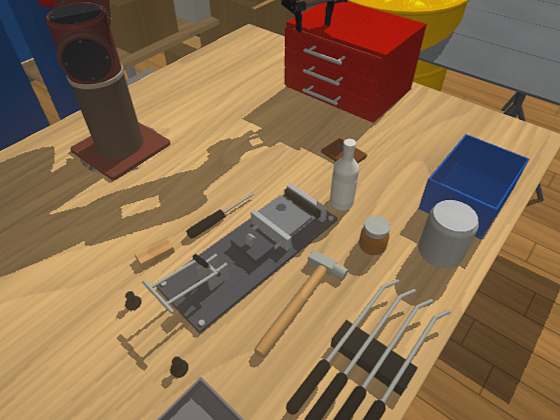

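The top view shows the fixture plate at about (220–400, 192–270). The lever is at the right (~372,233), the loop is tipped back with its crossbar at (418,238), and the keeper is near (310,228). The scene view agrees. Next I'll localise the plate and enlarge both views.

Run:
```python
from h import *
S=dict(np.load('pics/s1.png.npz'));T=dict(np.load('pics/t1.png.npz'))
# plate edges by dark mask
im=T['pixels'];hsv=cv2.cvtColor(im,cv2.COLOR_RGB2HSV)
m=((hsv[...,1]<70)&(hsv[...,2]<130)).astype(np.uint8); m[:185]=0;m[275:]=0;m[:,:215]=0;m[:,406:]=0
m=cv2.morphologyEx(m,cv2.MORPH_CLOSE,np.ones((9,9)));m=cv2.morphologyEx(m,cv2.MORPH_OPEN,np.ones((13,13)))
c=max(cv2.findContours(m,0,1)[0],key=cv2.contourArea)
P=np.array([ray(T,*p[0],0.012)[:2] for p in c],np.float32)
r=cv2.minAreaRect(P);print(r,cv2.minAreaRect(c),cv2.boxPoints(r))
a=cv2.resize(im[180:285,210:440],None,fx=3.4,fy=3.4,interpolation=2)
b=cv2.resize(S['pixels'][170:380,110:350],None,fx=2.5,fy=2.5,interpolation=2)
cv2.imwrite('pics/tz.png',a[...,::-1]);cv2.imwrite('pics/sz.png',b[...,::-1])
```

```text
((0.5500406622886658, -0.05046011507511139), (0.42039522528648376, 0.14863821864128113), 83.83182525634766) ((309.59930419921875, 230.3624267578125), (176.1493377685547, 61.983497619628906), 5.8394927978515625) [[ 0.45356667 -0.2514555 ]
 [ 0.60134435 -0.26742622]
 [ 0.64651465  0.15053526]
 [ 0.49873698  0.16650599]]
```

View pics/tz.png

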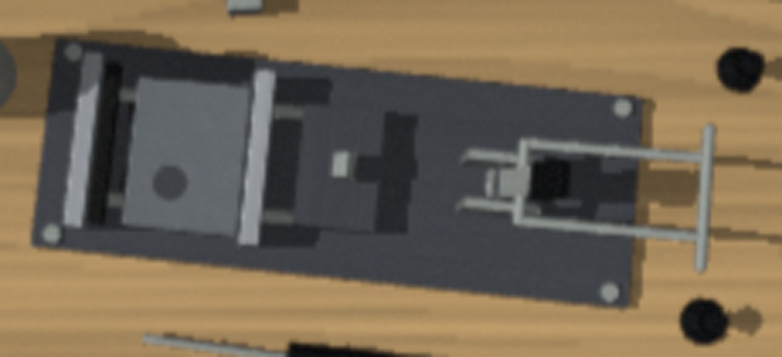

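View pics/sz.png

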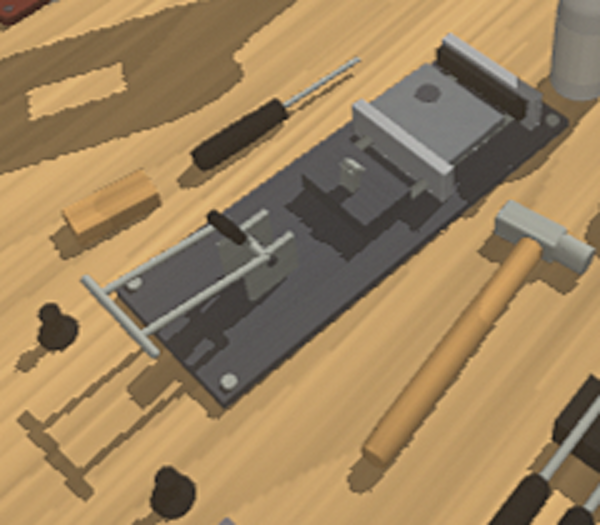

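The crops are clear: the plate fit gives 420×149 mm. The grip tip is at scene px ≈(195,256), and the bar is at top px ≈(417.5,238) and scene px ≈(158,296).

```bash
cat >> h.py <<'E'
ux=np.array([.1075,.9942,0]);uy=np.array([-.9942,.1075,0]);O=np.array([.5382,-.1599,0])
def W(x,y,z): return O+(x*ux+y*uy)/1000+np.array([0,0,z/1000])
def F(p): d=np.array(p)-O; return np.array([d@ux,d@uy,d[2]])*1000
def geom(L,rel):
    a=1.309+L;b=L+rel; h=np.array([70*np.cos(a),0,45+70*np.sin(a)]); pin=np.array([24*np.cos(a),0,45+24*np.sin(a)])
    return h,pin+118*np.array([np.cos(b),0,np.sin(b)])
def tool():
    o=manip.get_obs();R=o['tool_rot'];p=o['position']
    ang=np.arctan2(uy@R[:,0],uy@R[:,1]); print('t',round(o['time'],2),'F',F(p).round(1),'rot z err',round(float(ang),3),'f',(np.array([ux@o['wrist_force'],uy@o['wrist_force'],o['wrist_force'][2]])).round(1),'gw',round(o['grip_width'],2)); return o
def togo(x,y,z):
    o=manip.get_obs(); return (o['tool_rot'].T@(W(x,y,z)-o['position'])*1000).round(1)
E
python3 - <<'E'
from h import *
S=dict(np.load('pics/s1.png.npz'));T=dict(np.load('pics/t1.png.npz'))
for L in np.arange(0,1.2,.1):
    h,c=geom(L,2.3); print(round(L,2),h.round(),c.round(),*[proj(q,W(*p)).round(0) for p in(h,c) for q in(S,T)])
o=tool();print(o['tool_rot'].round(3));print(togo(0,0,200))
for n,p in [('taba',(428,200)),('tabb',(417,274))]: print(n,F(ray(T,*p,.03)))
E
```

```text
0.0 [ 18.   0. 113.] [-72.   0. 156.] [214. 245.] [354. 230.] [172. 257.] [401. 232.]
0.1 [ 11.   0. 114.] [-83.   0. 148.] [211. 246.] [357. 230.] [168. 263.] [405. 233.]
0.2 [  4.   0. 115.] [-93.   0. 140.] [209. 248.] [361. 230.] [165. 269.] [409. 234.]
0.3 [ -3.   0. 115.] [-102.    0.  130.] [206. 250.] [364. 231.] [162. 275.] [412. 235.]
0.4 [-10.   0. 114.] [-110.    0.  119.] [203. 252.] [367. 231.] [159. 281.] [414. 236.]
0.5 [-17.   0. 113.] [-117.    0.  108.] [200. 255.] [370. 231.] [157. 287.] [416. 236.]
0.6 [-23.   0. 111.] [-123.    0.   96.] [198. 257.] [373. 232.] [156. 292.] [417. 237.]
0.7 [-30.   0. 108.] [-127.    0.   83.] [195. 260.] [376. 232.] [156. 298.] [417. 238.]
0.8 [-36.   0. 105.] [-130.    0.   71.] [193. 263.] [378. 233.] [156. 302.] [417. 238.]
0.9 [-42.   0. 101.] [-132.    0.   57.] [191. 266.] [380. 233.] [156. 307.] [416. 239.]
1.0 [-47.   0.  97.] [-133.    0.   44.] [189. 269.] [382. 234.] [157. 310.] [415. 239.]
1.1 [-52.   0.  92.] [-132.    0.   31.] [187. 272.] [384. 234.] [159. 314.] [413. 240.]
t 0.1 F [693.3 354.1 221.6] rot z err 1.894 f [ 0.3 -0.3 -0.6] gw 1.0
[[-0.909  0.418 -0.001]
 [ 0.418  0.909 -0.002]
 [ 0.    -0.002 -1.   ]]
[-555.9 -545.    22.4]
taba [-162.01575695  -97.99809245   30.        ]
tabb [-146.95405169   78.03793054   30.        ]
```

Lever ≈0.65, handle tip at F (-27,0,109). Next I'll move over the spot behind the handle with the fingers closed.

>>> {"fn": "move_arm", "kwargs": {
  "moves": [
    [[-29, -30, 0, 0.06], [-58, -60, 0, 0.12], [-86, -90, 0, 0.19], [-115, -120, 0, 0.25], [-144, -150, 0, 0.31], [-172, -180, 0, 0.37], [-201, -211, 0, 0.44], [-230, -241, 0, 0.5], [-259, -271, 0, 0.56], [-287, -301, 0, 0.62], [-316, -331, 0, 0.69], [-345, -361, 0, 0.75], [-374, -391, 0, 0.81], [-402, -421, 0, 0.87], [-431, -451, 0, 0.94], [-460, -482, 5, 1.0], [-489, -512, 10, 1.06], [-517, -542, 15, 1.12], [-546, -572, 20, 1.19], [-575, -602, 22, 1.248]]
  ],
  "claw": 0,
  "grip_force": 30
}}

```text
time: 1.77
position: [0.5311, -0.2195, 0.1993]
tool_rot: [[0.112, 0.994, -0.002], [0.994, -0.112, 0.001], [0.001, -0.002, -1.0]]
wrist_force: [0.5, -0.1, 0.6]
grip_width: 0.002
finger_force: 0.0
```

Run:
```python
from h import *
o=tool();print(o['tool_rot'].round(3));print(togo(-60,0,95))
```

```text
t 1.77 F [-60.    0.6 199.3] rot z err -3.137 f [-0.  -0.5  0.6] gw 0.0
[[ 0.112  0.994 -0.002]
 [ 0.994 -0.112  0.001]
 [ 0.001 -0.002 -1.   ]]
[-1.000e-01  8.000e-01  1.043e+02]
```

>>> {"fn": "move_arm", "kwargs": {
  "moves": [
    [[0, 1, 20, 0], [0, 1, 40, 0], [0, 1, 60, 0], [0, 1, 80, 0], [0, 1, 95, 0], [0, 1, 104, 0], [0, 1, 104, 0], [5, 1, 104, 0], [10, 1, 104, 0], [15, 1, 104, 0], [20, 1, 104, 0], [25, 1, 104, 0], [29, 1, 104, 0], [33, 1, 104, 0], [37, 1, 104, 0], [41, 1, 104, 0], [45, 1, 104, 0], [49, 1, 104, 0], [53, 1, 104, 0]]
  ]
}}

```text
time: 3.35
position: [0.5381, -0.1647, 0.0965]
tool_rot: [[0.108, 0.994, -0.0], [0.994, -0.108, 0.0], [0.0, -0.0, -1.0]]
wrist_force: [-0.0, -1.8, 0.2]
grip_width: 0.01
finger_force: 1.3
```

Run:
```python
from h import *
o=tool()
s=snap('scene','s2.png');t=snap('top','t2.png')
a=cv2.resize(t['pixels'][180:285,210:440],None,fx=3.4,fy=3.4,interpolation=2)
b=cv2.resize(s['pixels'][150:350,110:350],None,fx=1.5,fy=1.5,interpolation=2)
c=np.zeros((357+300,782,3),np.uint8);c[:357]=a;c[357:,:360]=b
cv2.imwrite('pics/c2.png',cv2.resize(c,None,fx=.9,fy=.9)[...,::-1])
```

```text
t 3.35 F [-4.8 -0.4 96.5] rot z err -3.141 f [-1.8 -0.2  0.2] gw 0.01
```

View pics/c2.png

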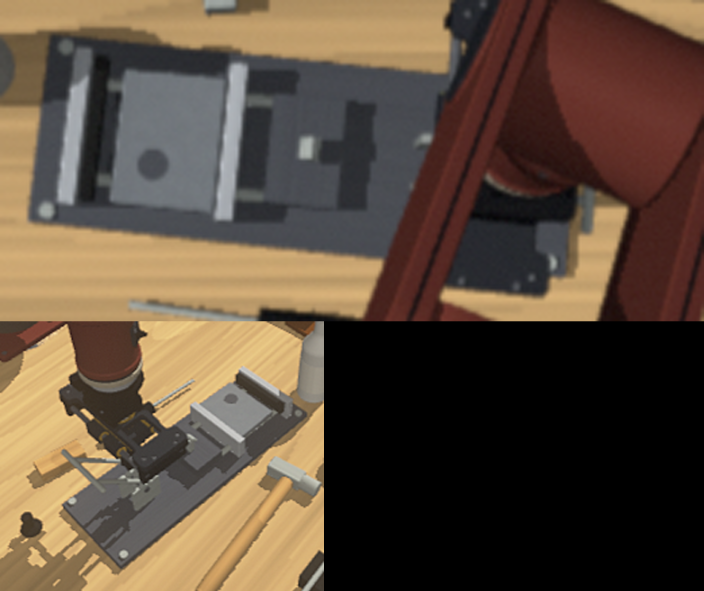

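The picture shows the closed fingers behind the handle and between the loop legs, with the loop still tipped back. The measured force is small, so I'll push on to the stop.

>>> {"fn": "move_arm", "kwargs": {
  "moves": [
    [[1, 0, 0, 0], [2, 0, 0, 0], [3, 0, 0, 0], [4, 0, 0, 0], [5, 0, 0, 0], [5, 0, 0, 0]]
  ]
}}

```text
time: 3.95
position: [0.5384, -0.1608, 0.0963]
tool_rot: [[0.108, 0.994, -0.001], [0.994, -0.108, -0.001], [-0.001, -0.001, -1.0]]
wrist_force: [-1.1, -5.1, -2.5]
grip_width: 0.007
finger_force: 2.3
```

Run:
```python
from h import *
tool()
```

```text
t 3.95 F [-0.9 -0.3 96.3] rot z err -3.141 f [-5.2  0.5 -2.5] gw 0.01
```

>>> {"fn": "move_arm", "kwargs": {
  "moves": [
    [[1, 0, 0, 0], [2, 0, 0, 0], [2, 0, 0, 0]]
  ]
}}

```text
time: 4.2
position: [0.5385, -0.1605, 0.0964]
tool_rot: [[0.108, 0.994, -0.001], [0.994, -0.108, -0.004], [-0.004, -0.0, -1.0]]
wrist_force: [-1.5, -10.5, -3.6]
grip_width: 0.006
finger_force: 4.9
```

At the stop (10 N). Backing off, going over the bar to behind it.

>>> {"fn": "move_arm", "kwargs": {
  "moves": [
    [[-6, 0, 0, 0], [-14, 0, 0, 0], [-14, 0, -25, 0], [-14, 0, -55, 0], [-14, 0, -90, 0], [-14, 0, -120, 0], [-40, 0, -124, 0], [-75, 0, -124, 0], [-105, 0, -124, 0], [-118, 0, -120, 0], [-118, 0, -100, 0], [-118, 0, -75, 0], [-118, 0, -56, 0], [-118, 0, -54, 0]]
  ]
}}

```text
time: 5.37
position: [0.5237, -0.2734, 0.1456]
tool_rot: [[0.108, 0.994, -0.006], [0.994, -0.108, 0.006], [0.005, -0.007, -1.0]]
wrist_force: [-0.0, 1.3, -0.4]
grip_width: 0.004
finger_force: 0.0
```

Run:
```python
from h import *
tool()
s=snap('scene','s3.png');t=snap('top','t3.png')
a=cv2.resize(t['pixels'][180:285,210:440],None,fx=2,fy=2,interpolation=2)
b=cv2.resize(s['pixels'][130:350,90:350],None,fx=1.7,fy=1.7,interpolation=2)
c=np.zeros((584,460,3),np.uint8);c[:210]=a;c[210:,:442]=b
cv2.imwrite('pics/c3.png',c[...,::-1])
for L in(0,.1,.2): print(*[proj(s,W(*p)).round(0) for p in geom(L,2.3)])
```

```text
t 5.37 F [-114.4    2.2  145.6] rot z err -3.141 f [ 1.3  0.2 -0.4] gw 0.0
[214. 245.] [172. 257.]
[211. 246.] [168. 263.]
[209. 248.] [165. 269.]
```

View pics/c3.png

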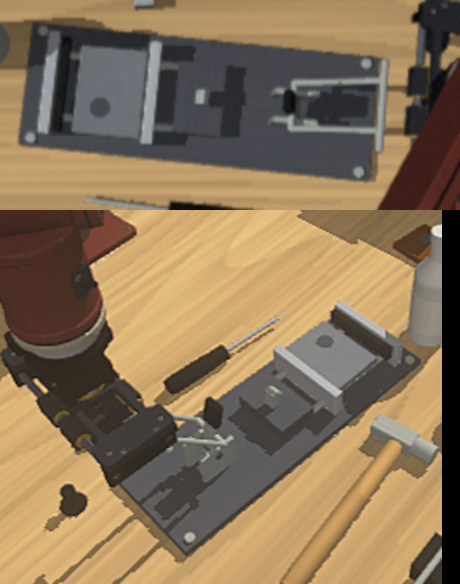

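The lever is now upright and forward, with the loop still tipped back and the bar in front of the fingers. Pushing the bar over.

>>> {"fn": "move_arm", "kwargs": {
  "moves": [
    [[10, 0, 0, 0], [20, 0, 0, 0], [30, 0, 0, 0], [40, 0, 0, 0], [50, 0, 0, 0], [60, 0, 0, 0], [70, 0, 0, 0], [80, 0, 0, 0], [90, 0, 0, 0], [98, 0, 0, 0], [106, 0, 0, 0], [114, 0, 0, 0], [120, 0, 0, 0], [126, 0, 0, 0], [132, 0, 0, 0], [138, 0, 0, 0], [142, 0, 0, 0], [142, 0, 0, 0], [142, 0, 0, 0]]
  ]
}}

```text
time: 7.05
position: [0.5416, -0.1341, 0.1506]
tool_rot: [[0.107, 0.994, -0.0], [0.994, -0.107, -0.0], [-0.0, -0.0, -1.0]]
wrist_force: [0.5, 0.8, 0.4]
grip_width: 0.003
finger_force: 0.0
```

Run:
```python
from h import *
tool()
s=snap('scene','s4.png');t=snap('top','t4.png')
a=cv2.resize(t['pixels'][180:285,210:440],None,fx=2,fy=2,interpolation=2)
b=cv2.resize(s['pixels'][130:350,90:350],None,fx=1.7,fy=1.7,interpolation=2)
c=np.zeros((584,460,3),np.uint8);c[:210]=a;c[210:,:442]=b
cv2.imwrite('pics/c4.png',c[...,::-1])
```

```text
t 7.05 F [ 26.   -0.6 150.6] rot z err 3.141 f [ 0.9 -0.4  0.4] gw 0.0
```

View pics/c4.png

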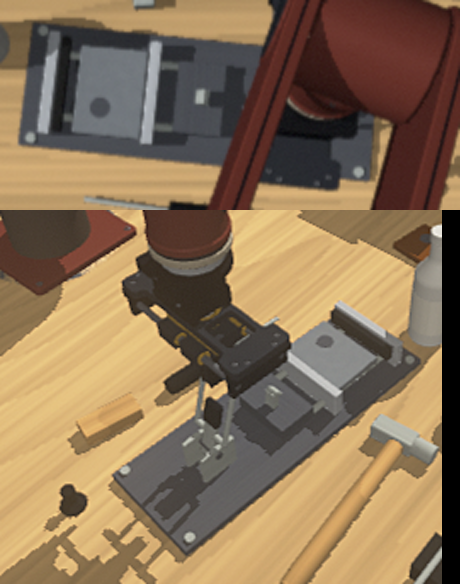

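The loop stands just past upright in front of the fingers, so I'll push further until it falls.

>>> {"fn": "move_arm", "kwargs": {
  "moves": [
    [[6, 0, 0, 0], [12, 0, 0, 0], [18, 0, 0, 0], [24, 0, 0, 0], [30, 0, 0, 0], [36, 0, 0, 0], [42, 0, 0, 0], [46, 0, 0, 0], [46, 0, 0, 0], [46, 0, 0, 0], [46, 0, 0, 0], [40, 0, -10, 0], [10, 0, -40, 0], [-20, 0, -60, 0], [-50, 0, -60, 0], [-80, 0, -60, 0], [-110, 0, -60, 0]]
  ]
}}

```text
time: 8.57
position: [0.5297, -0.2461, 0.2125]
tool_rot: [[0.108, 0.994, 0.002], [0.994, -0.108, -0.002], [-0.001, 0.002, -1.0]]
wrist_force: [0.6, 0.3, -1.2]
grip_width: 0.006
finger_force: 0.0
```

Run:
```python
from h import *
tool()
s=snap('scene','s5.png');t=snap('top','t5.png')
a=cv2.resize(t['pixels'][180:285,210:440],None,fx=3,fy=3,interpolation=2)
b=cv2.resize(s['pixels'][200:320,150:350],None,fx=2.25,fy=2.25,interpolation=2)
c=np.zeros((315+270,690,3),np.uint8);c[:315]=a;c[315:,:450]=b
cv2.imwrite('pics/c5.png',c[...,::-1])
for x,z in((123,40),(119,52),(116,62),(112,66)):print(x,z,proj(s,W(x,40,z)).round(1),proj(t,W(x,40,z)).round(1))
```

```text
t 8.57 F [-86.6  -0.8 212.5] rot z err -3.141 f [ 0.4 -0.6 -1.2] gw 0.01
123 40 [242.7 229.4] [302.6 245.3]
119 52 [241.  226.9] [304.6 245.1]
116 62 [239.7 224.6] [306.1 245. ]
112 66 [238.2 224.4] [308. 245.]
```

View pics/c5.png

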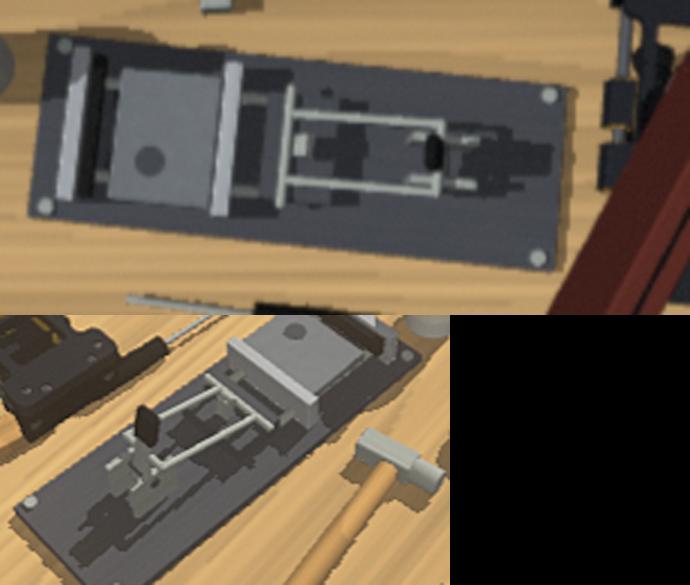

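The loop has fallen with its bar at top px ≈(304,228), x≈121, at or on the nose. I'll open to straddle the post and press the ears.

>>> {"fn": "move_arm", "kwargs": {
  "moves": [
    [[30, -1, 0, 0], [65, -1, 0, 0], [100, -1, 0, 0], [135, -1, 0, 0], [170, -1, 0, 0], [200, -1, 10, 0], [209, -1, 40, 0], [209, -1, 75, 0], [209, -1, 105, 0], [209, -1, 125, 0], [209, -1, 135, 0], [209, -1, 140, 0], [209, -1, 140, 0]]
  ],
  "claw": 54
}}

```text
time: 9.75
position: [0.5511, -0.0358, 0.0705]
tool_rot: [[0.108, 0.994, -0.001], [0.994, -0.108, 0.0], [0.0, -0.001, -1.0]]
wrist_force: [0.1, 0.1, -0.3]
grip_width: 0.615
finger_force: 0.0
```

Run:
```python
from h import *
tool()
```

```text
t 9.75 F [124.8   0.5  70.5] rot z err -3.141 f [ 0.1 -0.1 -0.3] gw 0.62
```

>>> {"fn": "move_arm", "kwargs": {
  "moves": [
    [[-1, 0, 2, 0], [-1, 0, 4, 0], [-1, 0, 6, 0], [-1, 0, 8, 0], [-1, 0, 10, 0], [-1, 0, 12, 0], [-1, 0, 13, 0]]
  ]
}}

```text
time: 10.33
position: [0.551, -0.0367, 0.0574]
tool_rot: [[0.108, 0.994, -0.0], [0.994, -0.108, 0.0], [0.0, -0.0, -1.0]]
wrist_force: [0.8, -1.1, 0.1]
grip_width: 0.616
finger_force: 0.0
```

>>> {"fn": "move_arm", "kwargs": {
  "moves": [
    [[0, 0, 1, 0], [0, 0, 2, 0], [0, 0, 4, 0], [0, 0, 5, 0], [0, 0, 6, 0], [0, 0, 7, 0]]
  ]
}}

```text
time: 10.83
position: [0.5512, -0.0368, 0.0505]
tool_rot: [[0.108, 0.994, -0.0], [0.994, -0.108, -0.0], [-0.0, -0.0, -1.0]]
wrist_force: [0.0, -0.8, -0.5]
grip_width: 0.62
finger_force: 0.0
```

>>> {"fn": "move_arm", "kwargs": {
  "moves": [
    [[0, 0, 1, 0], [0, 0, 2, 0], [0, 0, 3, 0], [0, 0, 4, 0], [0, 0, 5, 0], [0, 0, 6, 0], [0, 0, 6, 0]]
  ]
}}

```text
time: 11.42
position: [0.5514, -0.0369, 0.0449]
tool_rot: [[0.108, 0.994, 0.0], [0.994, -0.108, -0.0], [-0.0, 0.0, -1.0]]
wrist_force: [-1.0, -0.0, 3.7]
grip_width: 0.617
finger_force: 1.5
```

Run:
```python
from h import *
tool()
```

```text
t 11.42 F [1.237e+02 1.000e-01 4.490e+01] rot z err -3.141 f [-0.1  1.   3.7] gw 0.62
```

The bar is resting on the block at z≈40 behind the post. Next: lift off, close, and move to the front of the handle.

>>> {"fn": "move_arm", "kwargs": {
  "moves": [
    [[0, 0, 1, 0], [0, 0, 1, 0], [0, 0, -10, 0], [0, 0, -35, 0], [0, 0, -65, 0], [0, 0, -85, 0], [-30, 0, -85, 0], [-60, 0, -85, 0], [-74, 0, -85, 0], [-74, 0, -85, 0], [-74, 0, -85, 0], [-74, 0, -70, 0], [-74, 0, -55, 0], [-74, 0, -55, 0]]
  ],
  "claw": 54
}}

```text
time: 12.58
position: [0.5409, -0.1082, 0.0964]
tool_rot: [[0.107, 0.994, -0.005], [0.994, -0.107, 0.003], [0.002, -0.006, -1.0]]
wrist_force: [-1.3, 1.2, -0.7]
grip_width: 0.624
finger_force: 0.0
```

>>> {"fn": "move_arm", "kwargs": {
  "moves": [
    [[0, 0, 0, 0], [0, 0, 0, 0], [0, 0, 0, 0], [0, 0, 0, 0], [0, 0, 0, 0], [0, 0, 0, 0]]
  ],
  "claw": 0
}}

```text
time: 13.08
position: [0.5435, -0.1104, 0.1002]
tool_rot: [[0.108, 0.994, 0.001], [0.994, -0.108, -0.0], [-0.0, 0.001, -1.0]]
wrist_force: [-0.1, -0.2, -0.0]
grip_width: 0.251
finger_force: 0.0
```

Run:
```python
from h import *
tool()
s=snap('scene','s6.png')
cv2.imwrite('pics/c6.png',cv2.resize(s['pixels'][180:340,140:360],None,fx=3,fy=3,interpolation=2)[...,::-1])
```

```text
t 13.08 F [ 49.8   0.  100.2] rot z err -3.141 f [-0.3  0.1 -0. ] gw 0.25
```

View pics/c6.png

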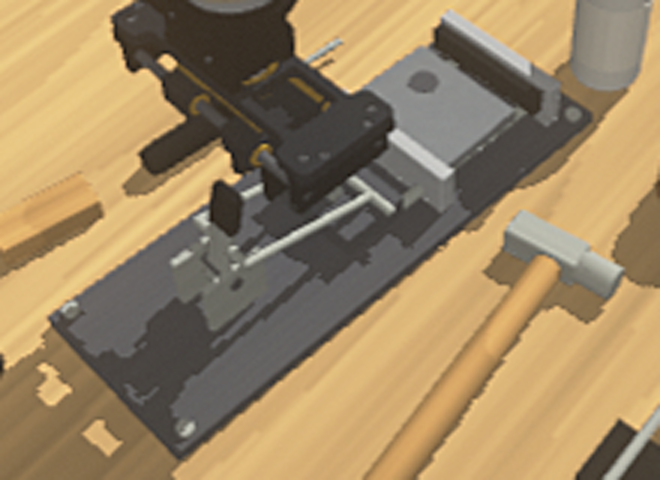

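The loop is hooked behind the post and the fingers are in front of the handle. Swinging the lever back along its arc.

>>> {"fn": "move_arm", "kwargs": {
  "moves": [
    [[0, 0, 0, 0], [0, 0, 0, 0], [0, 0, 0, 0], [-5, 0, 0, 0], [-10, 0, 0, 0], [-15, 0, 0, 0], [-20, 0, 0, 0], [-25, 0, -1, 0], [-30, 0, -2, 0], [-35, 0, -3, 0], [-40, 0, -3, 0], [-45, 0, -3, 0], [-50, 0, -2, 0], [-55, 0, -1, 0], [-60, 0, 0, 0], [-65, 0, 2, 0], [-69, 0, 4, 0], [-74, 0, 7, 0], [-74, 0, 7, 0]]
  ],
  "claw": 0
}}

```text
time: 14.72
position: [0.5351, -0.1851, 0.0922]
tool_rot: [[0.108, 0.994, -0.0], [0.994, -0.108, -0.001], [-0.001, 0.0, -1.0]]
wrist_force: [0.5, 0.5, 0.5]
grip_width: 0.001
finger_force: 0.3
```

Run:
```python
from h import *
tool()
```

```text
t 14.72 F [-25.4   0.4  92.2] rot z err -3.141 f [ 0.6 -0.4  0.5] gw 0.0
```

Run:
```python
from h import *
s=snap('scene','s7.png');t=snap('top','t7.png')
a=cv2.resize(t['pixels'][180:285,210:440],None,fx=2.2,fy=2.2,interpolation=2)
b=cv2.resize(s['pixels'][190:320,150:350],None,fx=2.5,fy=2.5,interpolation=2)
c=np.zeros((231+325,506,3),np.uint8);c[:231]=a;c[231:,:500]=b
cv2.imwrite('pics/c7.png',c[...,::-1])
```

```text
(no output)
```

View pics/c7.png

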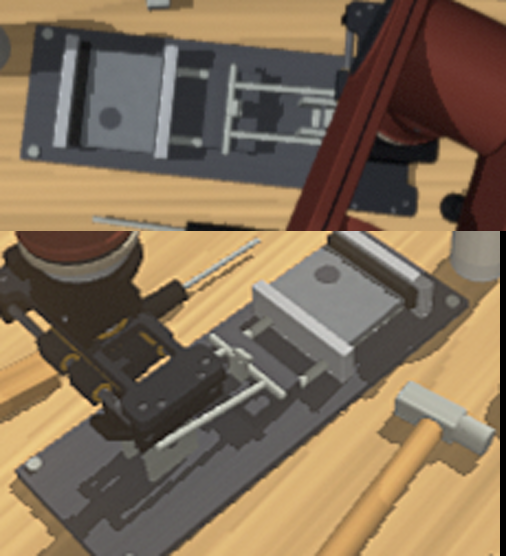

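The bar has the keeper hooked and the jaw has slid in. Pressing down and over.

>>> {"fn": "move_arm", "kwargs": {
  "moves": [
    [[-3, 0, 3, 0], [-7, 0, 6, 0], [-11, 0, 10, 0], [-14, 0, 14, 0], [-17, 0, 18, 0], [-20, 0, 23, 0], [-24, 0, 28, 0], [-29, 0, 33, 0], [-32, 0, 36, 0], [-34, 0, 39, 0], [-34, 0, 42, 0], [-34, 0, 44, 0], [-34, 0, 44, 0]]
  ]
}}

```text
time: 15.9
position: [0.531, -0.2177, 0.0478]
tool_rot: [[0.108, 0.994, -0.001], [0.994, -0.108, 0.0], [0.0, -0.001, -1.0]]
wrist_force: [-0.7, 1.1, -0.1]
grip_width: 0.004
finger_force: 0.0
```

Run:
```python
from h import *
tool()
```

```text
t 15.9 F [-58.2   1.   47.8] rot z err -3.141 f [ 1.1  0.8 -0.1] gw 0.0
```

>>> {"fn": "move_arm", "kwargs": {
  "moves": [
    [[0, 0, 1, 0], [0, 0, 2, 0], [0, 0, 3, 0], [0, 0, 4, 0], [0, 0, 5, 0], [0, 0, 6, 0], [0, 0, 6, 0]]
  ]
}}

```text
time: 16.48
position: [0.5317, -0.2177, 0.0436]
tool_rot: [[0.108, 0.994, 0.0], [0.994, -0.108, -0.0], [-0.0, 0.0, -1.0]]
wrist_force: [-2.5, 1.8, 5.9]
grip_width: 0.002
finger_force: 3.3
```

>>> {"fn": "move_arm", "kwargs": {
  "moves": [
    [[0, 0, 1, 0], [0, 0, 1, 0]]
  ]
}}

```text
time: 16.65
position: [0.5318, -0.2177, 0.0435]
tool_rot: [[0.107, 0.994, 0.0], [0.994, -0.107, -0.0], [-0.0, 0.0, -1.0]]
wrist_force: [-4.4, 2.9, 12.8]
grip_width: 0.005
finger_force: 6.2
```

>>> {"fn": "move_arm", "kwargs": {
  "moves": [
    [[0, 0, -2, 0], [0, 0, -8, 0], [0, 0, -30, 0], [0, 0, -65, 0], [0, 0, -100, 0], [-30, 0, -135, 0], [-65, 0, -160, 0], [-100, 0, -165, 0], [-130, 0, -165, 0], [-160, 0, -165, 0], [-160, 0, -165, 0], [-160, 0, -165, 0]]
  ]
}}

```text
time: 17.65
position: [0.5136, -0.3781, 0.2063]
tool_rot: [[0.111, 0.994, -0.0], [0.994, -0.111, 0.0], [0.0, -0.0, -1.0]]
wrist_force: [-0.2, 0.7, -1.4]
grip_width: 0.004
finger_force: 0.0
```

Run:
```python
from h import *
tool()
s=snap('scene','s8.png');t=snap('top','t8.png')
a=cv2.resize(t['pixels'][180:285,210:440],None,fx=2.2,fy=2.2,interpolation=2)
b=cv2.resize(s['pixels'][190:320,150:350],None,fx=2.5,fy=2.5,interpolation=2)
c=np.zeros((231+325,506,3),np.uint8);c[:231]=a;c[231:,:500]=b
cv2.imwrite('pics/c8.png',c[...,::-1])
```

```text
t 17.65 F [-219.6    1.   206.3] rot z err -3.139 f [ 0.7  0.3 -1.4] gw 0.0
```

View pics/c8.png

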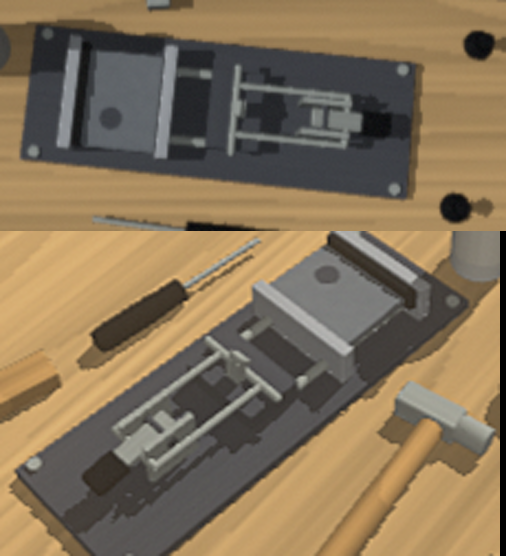

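The lever lies back and down, the bar is behind the post, and the jaw is against the flap. A quick check of the bar and handle projections before handing in.

Run:
```python
from h import *
S=dict(np.load('pics/s8.png.npz'));T=dict(np.load('pics/t8.png.npz'))
f=lambda q,p:proj(q,W(*p)).round(1)
print('bar obs S(233.6,234)(261.2,256) T(315.5,249.5)')
for x,z in((94,40),(94,50),(100,50)): print(x,z,[f(S,(x,y,z)) for y in(49,-49)],f(T,(x,49,z)))
print('tip obs S~(185,287) T~(387,236)')
for L in(1.6,1.79,1.97): h,_=geom(L,0);print(L,f(S,h),f(T,h))
g=cv2.cvtColor(T['pixels'],cv2.COLOR_RGB2GRAY); g0=cv2.cvtColor(dict(np.load('pics/t1.png.npz'))['pixels'],cv2.COLOR_RGB2GRAY)
# brightness profile along fixture x at y=-15, z 46, flap/pad region
xs=np.arange(160,312,4)
for n,G in(('start',g0),('now',g)): print(n,[int(G[int(round(v)),int(round(u))]) for u,v in(proj(T,W(x,-15,46)) for x in xs)])
print(xs.tolist())
```

```text
bar obs S(233.6,234)(261.2,256) T(315.5,249.5)
94 40 [array([230.4, 234.2]), array([260.3, 259. ])] [314.7 250.4]
94 50 [array([230. , 231.3]), array([260.1, 256.2])] [315.  250.2]
100 50 [array([232. , 229.9]), array([262.1, 254.5])] [312.4 249.9]
tip obs S~(185,287) T~(387,236)
1.6 [183.1 285.3] [388.4 235.9]
1.79 [183.5 289.5] [387.8 236.5]
1.97 [184.8 292.8] [386.4 236.9]
start [64, 139, 154, 150, 75, 99, 103, 102, 101, 103, 104, 103, 103, 103, 102, 102, 104, 103, 101, 102, 101, 100, 101, 99, 50, 37, 38, 15, 23, 26, 58, 146, 146, 147, 83, 66, 64, 53]
now [65, 136, 149, 146, 92, 100, 101, 101, 99, 101, 103, 101, 100, 101, 100, 99, 100, 101, 100, 100, 99, 96, 68, 54, 27, 26, 62, 144, 144, 143, 73, 64, 66, 63, 61, 62, 63, 50]
[160, 164, 168, 172, 176, 180, 184, 188, 192, 196, 200, 204, 208, 212, 216, 220, 224, 228, 232, 236, 240, 244, 248, 252, 256, 260, 264, 268, 272, 276, 280, 284, 288, 292, 296, 300, 304, 308]
```

```bash
python3 -c "
from workcell import manip
print(manip.sign_off())"
```

```text
the job is handed in; nothing more can be done
None
```

I hooked the loop behind the keeper, pressed the lever over its dead point onto its stop, and handed in at about 18 s with the gripper clear. The final pictures show the bar down behind the post and the jaw up against the flap, but the pad squeeze could not be read directly and the sign-off returned no verdict.

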